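Load a battery pack under the spring flap of a bench tester

TASK

Load the battery pack that lies in the tester's track: with one fingertip hold the spring-closed flap open by pressing down its long paddle, and meanwhile, with the other fingertip, push the pack along the track and under the flap until it is fully home against the stop. Then let go of the paddle so that the flap springs fully shut over the pack. Do not pick the pack up or tip it, and leave everything else on the bench where it is.

Things in the scene. Friction and masses are not known exactly. Their poses are not given: they have to be found in the camera images.
- tester: Grey battery-pack tester fixed to the bench. Origin: bench height, on the track's centre line, below the front edge of the closed flap (mouth of the bay). x: push direction, y: left of it, z up. Base plate 8 mm thick, y -85 to 25 mm. Track: level floor 20 mm above the bench, x -140 to 51 mm, 34 mm wide between steel guides 3 mm thick. Behind the bay: instrument housing 64 mm high, to x = 126 mm.
- mouth (a point): Mouth of the bay: centre line of the track, at track-floor height, below the flap's front edge. In front of it (tester x < 0) the side guides stand 8 mm above the track floor; beyond it the bay's side walls stand 27 mm, up to the lid.
- bay_stop (a point): The stop at the far end of the bay (face of the housing), on the centre line at track-floor height, 51 mm beyond the mouth. The pack is home when the front face of its body touches it.
- hinge (a point): Point on the flap's hinge line, level with the mouth: 26 mm to the right (-y) of the centre line, 30 mm above the track floor. The hinge line is parallel to the track. Lid (left of it) and paddle (right of it) are one rigid see-saw: pressing the paddle down lifts the lid.
- flap (a joint): Opening of the aluminium flap, rad: 0 shut, 1.4 at most; spring-closed, pushes back with 2 to 5 N at the paddle. Its 3 mm lid covers the bay (tester x 0 to 50 mm), 30 mm above the track floor; a skirt on its front edge (x 0 to 3 mm) hangs to 16 mm above the floor and bars the pack while shut. From about 0.8 rad on the pack's body passes beneath.
- paddle (a point): Upper face of the paddle, half-way along it, 45 mm from the hinge; moves with the flap. Flat aluminium plate, tester x -135 to -10 mm, reaching 62 mm out from the hinge to -y; when shut it slopes up outwards at 35 degrees. A fingertip 32 to 45 mm to the right of the hinge, pressed to 10 mm above track-floor height, opens the flap 1.0 to 1.2 rad, and can slide along x meanwhile.
- pack: Battery pack to load, 80 to 170 g, loose in the track before the mouth. Origin: underside, middle of its tall body; x towards the stop. Black body 44 x 30 x 26 mm (x -22 to 22), then a low neck 10 mm high (x -38 to -22; lies under the skirt when loaded), then an upright grey tab 6 x 26 x 24 mm (x -44 to -38). Home: origin 29 mm beyond the mouth, the tab's rear face 15 mm before it, outside.
- pack_tab (a point): Centre of the rear face of the pack's upright tab, 12 mm above the pack's underside: the place to push.
- screwdriver: Bystander: screwdriver with an orange handle, 170 mm long, lying beside the track. Origin at the centre of its underside.
- spool: Bystander: metal spool, 52 mm across, 32 mm tall, standing left of the tester's bay. Origin at the centre of its underside.
- meter: Bystander: black multimeter, 150 x 75 x 40 mm, lying on the paddle's side of the tester, clear of the paddle. Origin at the centre of its underside.
- spare_pack: Bystander: plain black block-shaped pack without neck or tab, 60 x 34 x 22 mm, lying on the bench near the paddle. Not the one to load. Origin at the centre of its underside.
- board: Bystander: green circuit board with parts on it, 90 x 70 x 28 mm, on the bench to the left of the track. Origin at the centre of its underside.
- jar: Bystander: small closed jar, 44 mm across, 45 mm tall, standing behind the tester. Origin at the centre of its underside.
Mind the look-alikes: they are no part of the job. Leave any orange or yellow look-alike of the pack alone.

How it is judged:
On the way, in this order (a step that is already met when the one before it is completed fails the run):
1. a finger holds the flap open while the pack is still in front of the mouth (value of joint flap above 0.6 rad and contact force between the fingers and flap above 0.3 N and x of pack in the frame of tester below -0.015 m), for 0.1 s.
2. one finger holds the flap open while the other pushes the pack under it (value of joint flap above 0.6 rad and contact force between the fingers and flap above 0.3 N and contact force between the fingers and pack above 0.05 N and x of pack in the frame of tester above -0.005 m), for 0.1 s.
At the end, for the whole second after the job is handed in: The pack lies flat in the bay, its body against the stop to within 3.5 mm and in line with the track (0.12 rad), at rest, and the flap is shut over it (under 0.06 rad) (x of pack in the frame of tester between 0.0255 and 0.032 m and y of pack in the frame of tester between -0.006 and 0.006 m and z of pack in the frame of tester below 0.024 m and angle between the x axis of pack and the x axis of tester, either way round below 0.12 rad and value of joint flap below 0.06 rad and linear speed of pack below 0.01 m/s); the robot touches nothing.
It fails at once if the pack is lifted off the track (by more than 6 mm) or tipped (z of pack in the frame of tester above 0.026 m or angle between pack's own z axis and vertical above 0.3 rad).
It fails at once if a bystander is moved by more than 20 mm (distance of any of screwdriver, spool, meter, spare_pack, board, jar from where it was at the start of the episode above 0.02 m).
It also fails if it takes over 40 s, if anything falls off the work surface, if the arm or the gripper's body presses on something with over 40 N, if the wrist force passes 120 N, or if a joint passes its speed limit or range.

ROBOT

A 7-joint arm with a two-finger parallel gripper is mounted at the origin on the work surface. World frame = base frame: x ahead of the robot, y to its left, z up, the work surface at z = 0. Lengths are in m, angles in rad, forces in N, time in s.
With the tool pointing down it reaches from about 0.425 to 0.875 m from the base axis. Payload 4.7 kg.
Tool frame: the origin (TCP) lies at the very end of the fingers, on their centre line; the grasp point (between the pads) lies 19 mm behind it; z points along the fingers, y is the line along which they close (so a half turn about z gives the same grasp; the last joint's range is limited). The gripper opens to 87 mm and grips with 3 to 60 N. Pads are 19 mm wide; open, the fingers measure 117 mm over their backs; the gripper's body (75 mm by 190 mm) begins 51 mm behind the grasp point.
Start: joints at [-1.329, 0.321, -0.07, 1.45, 0.023, 1.371, -0.057], TCP at [0.147, 0.633, 0.223] pointing down, gripper open.
Joint ranges: [-2.86, 2.86], [-0.3, 2.09], [-1.38, 1.24], [0.06, 2.45], [-1.56, 4.7], [0.09, 2.05], [-2.69, 2.69]. Speed limits (rad/s): [2.57, 2.57, 3.14, 3.14, 3.14, 3.14, 3.14].

INTERFACE

Orientations are given as a rotation vector (axis times angle).
In Python, from bench import get_state, get_image, get_calibration, close_job gives the robot as it stands.
- The arm moves only by the shell command python3 -m crank 'ROWS' [FORCE]. ROWS is JSON, a list of rows, each a list of 5 numbers: the opening, from 0 (shut) to 1 (fully open), then the shift along the world's x, y, z in units of 0.2 m (1.0 is 0.2 m), then the turn about the world's z in units of 2 pi rad (1.0 is 2 pi rad). A call has 1 to 5 rows; each row is the pose to reach, as a shift and turn from the pose commanded when the call began, turning the shorter way round; what a row does not reach only later rows make up. A row lasts 1/8 s, in which the tool goes at most 62.5 mm and 10.7 degrees, less where a joint would pass 70% of its speed; a pose out of reach is approached as far as the arm can. A call with a number of a shift or a turn outside -1 to 1 is refused whole. A call with a gripper value outside its range is refused whole. The fingers move at their own pace and stop on an object; FORCE is the grip in N (left out, the last holds). Time passes only in rows, so rows that repeat a pose let the fingers close. It gives the time, the measured TCP pose, the force, the opening and the grip force at its end, in the units of the state.
- get_state(): the state, without advancing time (a new reading comes with each control period).
- get_image(name): name is "scene" or "top" or "wrist"; returns the picture (384x512x3 uint8, red, green, blue); there is no depth.
- get_calibration(name): a dict with "fovy" (degrees; the focal length in pixels is half the picture's height over the tangent of half this angle, whatever the lens; pixels are square), "cx", "cy" (the principal point, pixels), "R" (3x3) and "t" (3): a world point X has camera coordinates R X + t. Camera axes: x right, y down, z forward; pixel columns grow to the right and rows downward; lengths in m; the calibration is good to about 2 mm. A picture is of the moment at which its call begins: read the wrist's pose just before it. get_calibration takes no time and is no camera call; for the wrist camera it gives the pose at the moment of the call.
- close_job(): hands the job in; it is judged then, once.
The state is a dict: "time": time; "joint_positions": joint angles; "qd": joint speeds; "joint_torque": joint torques, N m; "position": TCP position; "tool_rot": TCP orientation; "ft_force": force on the tool from outside, world axes, zero at the start; "torque": the same for the moment, N m; "grip_width": opening from 0.0 (shut) to 1.0 (fully open); "grip_force": force on a finger pad.
Only numpy, scipy, OpenCV 4.12 (cv2) and the standard library are available. Lean on these libraries where they do the work, as an engineer would, in place of code of your own. Each camera call takes 0.05 s, during which the arm holds its last target. There are 200 camera calls.

## Working session

There is one attempt and no reset: what is moved stays moved. The work goes in short steps, Python scripts to look and compute and a shell command to move; the robot and the scene stay as the last step left them, time stands still between calls to the robot, and variables do not carry over. Pictures are saved under pics/ and viewed, at most 10 in all, crops included, and the job is handed in when it is done.

```bash
mkdir -p pics; ls; python3 - <<'E'
from bench import *
import cv2,numpy as np
s=get_state(); print(s)
for n in("top","scene"):
    im=get_image(n); cv2.imwrite(f"pics/{n}0.png",cv2.cvtColor(im,cv2.COLOR_RGB2BGR)); print(n,get_calibration(n))
E
```

```text
pics
{'time': 0.0, 'joint_positions': array([-1.32890168,  0.32181411, -0.0701254 ,  1.45167647,  0.02262298,
        1.37080654, -0.0569196 ]), 'qd': array([ 7.75362975e-05, -3.31121510e-04, -6.44668514e-05,  1.03510669e-03,
        1.00604997e-03, -1.04352793e-03,  2.22310135e-03]), 'joint_torque': array([ 5.13352497e-04, -4.91285312e+01, -4.03651586e-01, -3.12528241e+01,
       -6.38721278e-02,  4.38306481e-02,  1.87451633e-04]), 'position': array([0.14669546, 0.63265641, 0.22146688]), 'tool_rot': array([-3.56948735e-01, -3.12113709e+00,  3.00551344e-03]), 'ft_force': array([ 0.0367132 ,  0.09481136, -0.28285598]), 'torque': array([-0.02019936,  0.01042788, -0.01520962]), 'grip_force': 0.0, 'grip_width': 1.001814848860711}
top {'fovy': 51.51771033057356, 'cx': 254.416438640568, 'cy': 186.61161461167157, 'R': array([[-0.01984941, -0.99968276, -0.01550403],
       [-0.99549256,  0.02119986, -0.09243983],
       [ 0.09273918,  0.01359927, -0.99559756]]), 't': array([0.10071694, 0.55224885, 0.90386554])}
scene {'fovy': 44.34464669847693, 'cx': 246.55324855166805, 'cy': 194.0342288950733, 'R': array([[ 0.7011411 ,  0.71260294, -0.02445829],
       [ 0.40306972, -0.42441543, -0.81080598],
       [-0.58816321,  0.558631  , -0.58480377]]), 't': array([-0.42046265, -0.13117553,  1.24233391])}
```

View pics/top0.png

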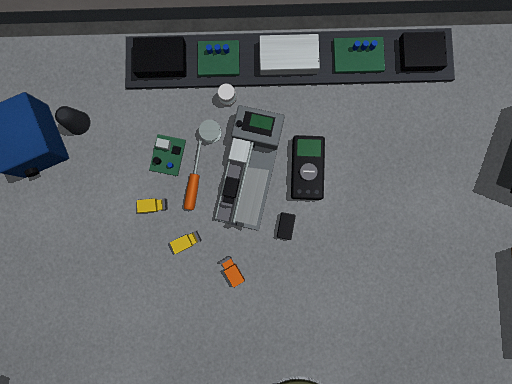

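View pics/scene0.png

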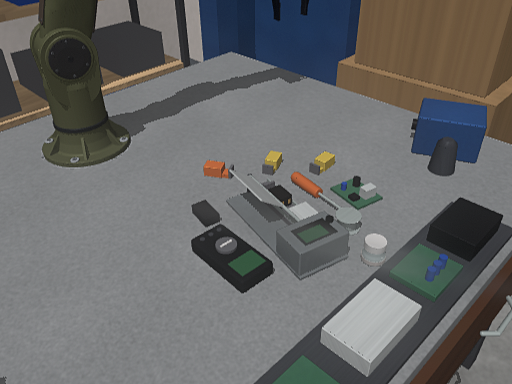

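The top view shows the tester at pixels (215–285, 105–230). Its track runs up and slightly right, the black pack is at about (232,188), and the paddle is the light plate at (252,195). I'll enlarge this area.

```bash
cat > h.py <<'E'
import numpy as np,cv2
from bench import *
def ray(c,u,v):
    f=192/np.tan(np.radians(c["fovy"]/2)); R=np.array(c["R"]);t=np.array(c["t"])
    d=R.T@np.array([(u-c["cx"])/f,(v-c["cy"])/f,1]); return -R.T@t,d
def onz(c,u,v,z):
    o,d=ray(c,u,v); return o+d*(z-o[2])/d[2]
def proj(c,X):
    f=192/np.tan(np.radians(c["fovy"]/2)); p=np.array(c["R"])@np.array(X)+c["t"]; return f*p[0]/p[2]+c["cx"],f*p[1]/p[2]+c["cy"]
E
python3 - <<'E'
from h import *
im=cv2.imread("pics/top0.png")[95:240,190:340]
cv2.imwrite("pics/topc.png",cv2.resize(im,None,fx=4,fy=4,interpolation=cv2.INTER_CUBIC))
E
```

```text
(no output)
```

View pics/topc.png

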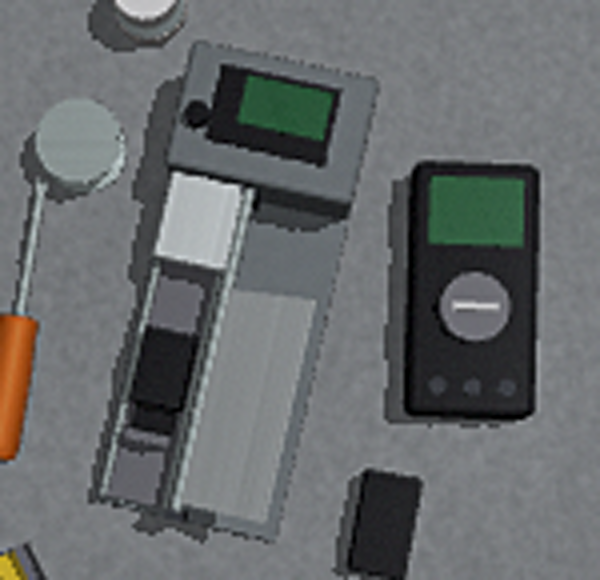

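The enlarged crop (4x, offset 190,95) shows these features:
- Lid front edge: (155,255)–(225,270).
- Housing top corners: (195,40), (378,78) and (170,165).
- Base-plate front corners: (90,503) and (275,540).
- Pack body: (133–195, 328–410).
- Grey tab: (120–172, 428–448).

I'll fit the tester pose from these.

```bash
python3 - <<'E'
from h import *
c=get_calibration("top")
P=[((195,40),126,25,.064),((378,78),126,-85,.064),((170,165),51,25,.064),((90,503),-140,25,.008),((275,540),-140,-85,.008)]
w=np.array([onz(c,190+p[0][0]/4,95+p[0][1]/4,p[3])[:2] for p in P]); l=np.array([p[1:3] for p in P])/1e3
def fit(l,w):
    a,b=l-l.mean(0),w-w.mean(0); th=np.arctan2((a[:,0]*b[:,1]-a[:,1]*b[:,0]).sum(),(a*b).sum())
    R=np.array([[np.cos(th),-np.sin(th)],[np.sin(th),np.cos(th)]]); return th,R,w.mean(0)-R@l.mean(0)
th,R,o=fit(l,w); print("yaw",th,"o",o); print(((w-o)@R*1e3).round(1)); print("lid/pack pts in tester mm")
for (u,v),z in [((155,255),.053),((225,270),.053),((172,170),.053),((243,182),.053),((147,328),.046),((196,335),.046),((133,398),.046),((180,412),.046),((126,430),.044),((170,440),.044),((120,442),.044),((170,450),.044),((155,270),.028),((103,495),.028),((215,288),.08),((315,295),.08),((270,535),.08)]:
    q=onz(c,190+u/4,95+v/4,z)[:2]; print((u,v),((q-o)@R*1e3).round(1))
s=get_state(); from scipy.spatial.transform import Rotation as Ro
print(Ro.from_rotvec(s["tool_rot"]).as_matrix().round(3)); cw=get_calibration("wrist"); print(cw, -np.array(cw["R"]).T@cw["t"])
E
```

```text
yaw -0.25056497963100643 o [0.61015086 0.12878012]
[[ 126.7   24.3]
 [ 128.5  -82.5]
 [  52.8   21.3]
 [-144.5   26.7]
 [-140.6  -84.9]]
lid/pack pts in tester mm
(155, 255) [ 2.2 18.8]
(225, 270) [  2.9 -22.2]
(172, 170) [52.5 20.8]
(243, 182) [ 54.8 -20.5]
(147, 328) [-39.   14.1]
(196, 335) [-36.5 -14.2]
(133, 398) [-80.   12.5]
(180, 412) [-81.6 -15.6]
(126, 430) [-98.6  12.3]
(170, 440) [-98.4 -13.6]
(120, 442) [-106.1   14. ]
(170, 450) [-104.   -14.9]
(155, 270) [-2.9 19.6]
(103, 495) [-137.8   18.1]
(215, 288) [-12.  -21.1]
(315, 295) [ -3.3 -75.8]
(270, 535) [-137.4  -81.7]
[[-0.974  0.226 -0.   ]
 [ 0.226  0.974 -0.002]
 [-0.    -0.002 -1.   ]]
{'fovy': 63.56296225820439, 'cx': 254.7428615358195, 'cy': 187.4544343970621, 'R': array([[ 0.22533498,  0.97427834, -0.00242127],
       [ 0.93692068, -0.21601181,  0.27480636],
       [ 0.26721486, -0.06419203, -0.96149654]]), 't': array([-0.64889744, -0.03414063,  0.39119142])} [0.07367419 0.64994331 0.38394011]
```

The fit agrees to about 2 mm. The pack origin is at tester x ≈ -62 mm and the tab's rear face at about -106 mm. I'm moving to a hover in front of the tester, staying within reach, for a wrist-camera look.

```bash
python3 -m crank '[[0.8,0.25,-0.25,0,0],[0.56,0.5,-0.5,0,0],[0.56,0.75,-0.75,0,0],[0.56,1,-1,0,0],[0.56,1,-1,0,0]]'
python3 -m crank '[[0.56,0.08,-0.25,0,0],[0.56,0.16,-0.5,0,0],[0.56,0.24,-0.75,0,0],[0.56,0.32,-1,0,0],[0.56,0.32,-1,0,0]]'
python3 -m crank '[[0.56,0.15,-0.25,0,-0.0035],[0.56,0.33,-0.5,0,-0.0035],[0.56,0.33,-0.5,0,-0.0035],[0.56,0.33,-0.5,0,-0.0035],[0.56,0.33,-0.5,0,-0.0035]]'
python3 - <<'E'
from h import *
c=get_calibration("wrist"); im=get_image("wrist"); cv2.imwrite("pics/w1.png",cv2.cvtColor(im,cv2.COLOR_RGB2BGR))
import json; json.dump({k:np.array(v).tolist() for k,v in c.items()},open("w1.json","w"))
s=get_state(); print(s["time"],s["position"],s["tool_rot"],s["grip_width"])
E
```

```text
time: 0.72
position: [0.3499, 0.4296, 0.2224]
tool_rot: [0.365, 3.119, -0.002]
ft_force: [-0.4, 0.4, -0.1]
grip_width: 0.584
grip_force: 0.0
time: 1.35
position: [0.4123, 0.2288, 0.2226]
tool_rot: [0.369, 3.12, -0.001]
ft_force: [-0.2, 1.1, -0.1]
grip_width: 0.556
grip_force: 0.0
time: 1.98
position: [0.4759, 0.1352, 0.2223]
tool_rot: [-0.386, -3.117, -0.0]
ft_force: [-0.1, -0.7, 0.3]
grip_width: 0.559
grip_force: 0.0
2.025 [0.47603919 0.13500236 0.22239055] [-3.86219865e-01 -3.11731966e+00 -2.38309659e-04] 0.5600326091758469
```

View pics/w1.png

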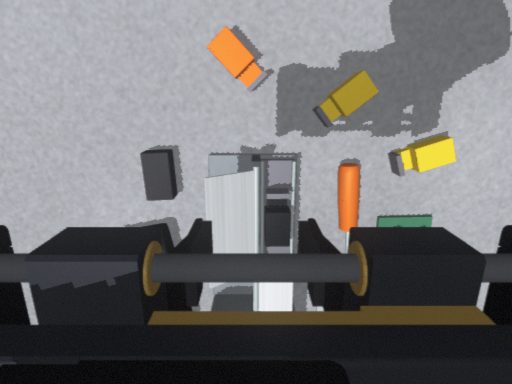

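The wrist picture (up is towards the robot) shows the track's front end at (208–300,153), the pack at (277,190–245) and the paddle plate at (205–255,170–285). I'll enlarge it.

```bash
python3 - <<'E'
from h import *
im=cv2.imread("pics/w1.png")[145:257,195:315]
cv2.imwrite("pics/w1c.png",cv2.resize(im,None,fx=5,fy=5,interpolation=cv2.INTER_CUBIC))
E
```

```text
(no output)
```

View pics/w1c.png

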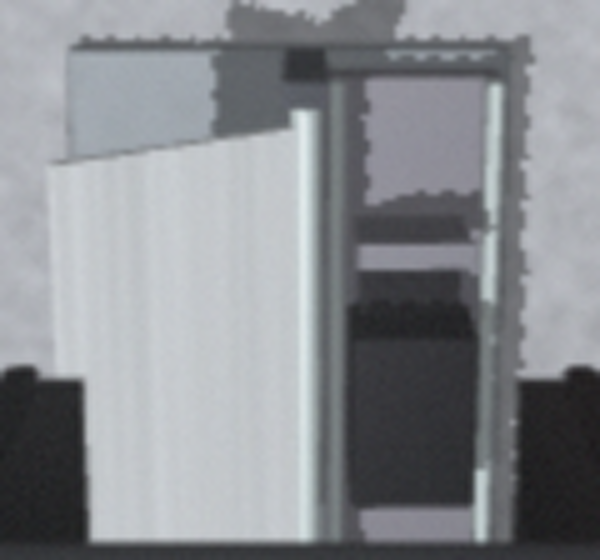

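Crop (5x, offset 195,145):
- Base front corners: (68,45) and (510,42).
- Left guide: top front end at (496,80).
- Tab top: u 358–470, v 245–268.
- Body top: u 348–475, v 338–505.

I'll use these to refine the pose.

```bash
python3 - <<'E'
from h import *
import json
c=json.load(open("w1.json")); th=-.2506; R=np.array([[np.cos(th),-np.sin(th)],[np.sin(th),np.cos(th)]]); o=np.array([.6121,.1283])
for n,u,v,z in [("base R -140,-85",68,45,.008),("base L -140,25",510,42,.008),("guideL top -140,20..17",503,82,.028),("guideL inner",487,82,.028),("guideL far outer",489,500,.028),("guideL far inner",475,500,.028),("tab rear a",358,244,.044),("tab rear b",470,244,.044),("tab front",415,268,.044),("tab bottom",415,215,.02),("body rear L",475,338,.046),("body rear R",348,338,.046),("body front",475,505,.046),("body frontR",348,505,.046),("hinge rod",310,110,.05),("hinge rod",312,540,.05),("paddle outer",48,163,.0856)]:
    q=onz(c,195+u/5,145+v/5,z)[:2]; print(n,((q-o)@R*1e3).round(1))
p=get_state()["position"][:2]; print("tcp",((p-o)@R*1e3).round(1))
for t in [(-121,-32),(-24.5,-32)]: print(t,((R@(np.array(t)/1e3)+o-p)/.2).round(4))
print("x step per mm",R[:,0]*.005)
E
```

```text
base R -140,-85 [-143.6  -83.9]
base L -140,25 [-144.8   24.5]
guideL top -140,20..17 [-138.8   20.5]
guideL inner [-138.8   16.7]
guideL far outer [-31.5  21.3]
guideL far inner [-31.5  17.8]
tab rear a [-103.9  -13.5]
tab rear b [-104.1   12.3]
tab front [-98.2  -0.2]
tab bottom [-104.1    1.4]
body rear L [-81.8  14. ]
body rear R [-81.7 -15.5]
body front [-39.1  15.6]
body frontR [-39. -15.]
hinge rod [-136.6  -24.8]
hinge rod [-31.7 -23.6]
paddle outer [-133.3  -77.1]
tcp [-133.5  -27.2]
(-121, -32) [ 0.0545 -0.0385]
(-24.5, -32) [ 0.522  -0.1581]
x step per mm [ 0.00484382 -0.00123993]
```

Measurements from both views agree, so I'm moving into position behind the tab and starting down.

```bash
python3 -m crank '[[0.56,0.055,-0.036,0,0],[0.56,0.055,-0.036,-0.2,0],[0.56,0.055,-0.036,-0.45,0],[0.56,0.055,-0.036,-0.6,0],[0.56,0.055,-0.036,-0.6,0]]'
python3 -m crank '[[0.56,0,0,-0.07,0],[0.56,0,0,-0.14,0],[0.56,0,0,-0.21,0],[0.56,0,0,-0.28,0],[0.56,0,0,-0.28,0]]'
```

```text
time: 2.65
position: [0.4863, 0.1251, 0.1005]
tool_rot: [-0.391, -3.113, 0.005]
ft_force: [-0.3, 0.6, 0.4]
grip_width: 0.56
grip_force: 0.0
time: 3.28
position: [0.4875, 0.1256, 0.0457]
tool_rot: [-0.391, -3.116, 0.002]
ft_force: [0.3, -1.4, 1.0]
grip_width: 0.557
grip_force: 1.3
```

```bash
python3 -m crank '[[0.56,0,0,-0.04,0],[0.56,0,0,-0.077,0],[0.56,0,0,-0.077,0],[0.56,0,0,-0.077,0],[0.56,0,0,-0.077,0]]'
python3 - <<'E'
from h import *
a=cv2.cvtColor(get_image("scene"),cv2.COLOR_RGB2BGR)[130:290,190:370]
cv2.imwrite("pics/s2.png",cv2.resize(a,None,fx=4,fy=3.7*1,interpolation=cv2.INTER_CUBIC))
E
```

```text
time: 3.9
position: [0.4879, 0.1259, 0.0313]
tool_rot: [0.392, 3.117, 0.0]
ft_force: [0.6, -1.3, 3.6]
grip_width: 0.561
grip_force: 1.6
```

View pics/s2.png

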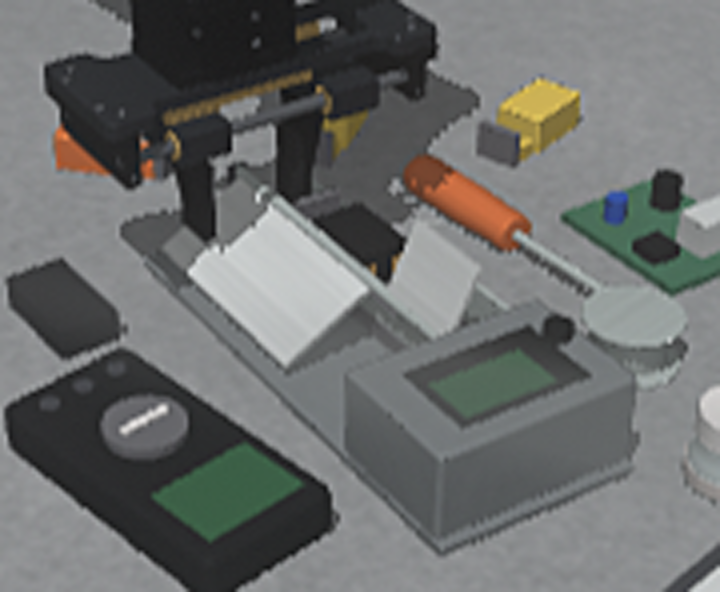

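The scene view shows the lid raised (crop (430,280)) and the paddle pressed by the right finger (200,210). The other finger is behind the pack, and the bystanders look untouched. Next I push slowly along tester x.

```bash
python3 -m crank '[[0.56,0.03,-0.007,0,0],[0.56,0.06,-0.013,0,0],[0.56,0.09,-0.02,0,0],[0.56,0.12,-0.028,0,0],[0.56,0.15,-0.035,0,0]]'
python3 -m crank '[[0.56,0.03,-0.007,0,0],[0.56,0.06,-0.015,0,0],[0.56,0.09,-0.022,0,0],[0.56,0.12,-0.03,0,0],[0.56,0.15,-0.038,0,0]]'
python3 -m crank '[[0.56,0.03,-0.007,0,0],[0.56,0.06,-0.015,0,0],[0.56,0.09,-0.022,0,0],[0.56,0.12,-0.03,0,0],[0.56,0.14,-0.035,0,0]]'
python3 - <<'E'
from h import *
th=-.2506; R=np.array([[np.cos(th),-np.sin(th)],[np.sin(th),np.cos(th)]]); o=np.array([.6121,.1283])
print((get_state()["position"][:2]-o)@R)
E
```

```text
time: 4.58
position: [0.5181, 0.1187, 0.031]
tool_rot: [-0.392, -3.117, 0.0]
ft_force: [-3.7, -1.1, 2.0]
grip_width: 0.561
grip_force: 1.9
time: 5.2
position: [0.5483, 0.1113, 0.0312]
tool_rot: [0.391, 3.117, 0.0]
ft_force: [-2.9, -1.2, 3.2]
grip_width: 0.559
grip_force: 1.9
time: 5.82
position: [0.5763, 0.1042, 0.0312]
tool_rot: [0.392, 3.117, 0.0]
ft_force: [-4.0, -1.6, 2.8]
grip_width: 0.56
grip_force: 2.1
[-0.02874005 -0.03220036]
```

```bash
python3 -m crank '[[0.56,0.005,-0.001,0,0],[0.56,0.01,-0.0025,0,0],[0.56,0.01,-0.0025,0,0]]' | egrep 'pos|ft'
python3 -m crank '[[0.56,0.005,-0.001,0,0],[0.56,0.01,-0.0025,0,0],[0.56,0.01,-0.0025,0,0]]'| egrep 'pos|ft'
```

```text
position: [0.5778, 0.104, 0.0312]
ft_force: [-3.9, -1.6, 2.3]
position: [0.5795, 0.1036, 0.0312]
ft_force: [-5.2, -1.2, 4.2]
```

```bash
python3 -m crank '[[0.56,0.004,-0.001,0,0],[0.56,0.008,-0.002,0,0],[0.56,0.008,-0.002,0,0]]' | egrep 'pos|ft'
python3 -m crank '[[0.56,0.004,-0.001,0,0],[0.56,0.008,-0.002,0,0],[0.56,0.008,-0.002,0,0]]'| egrep 'pos|ft'
```

```text
position: [0.5796, 0.1037, 0.0311]
ft_force: [-8.4, 0.1, 7.9]
position: [0.5797, 0.1037, 0.0309]
ft_force: [-12.4, -0.8, 9.6]
```

The pack has stalled against the stop: TCP tester x is about -25 mm, as predicted, and the push force is rising. I'm backing off the tab, then lifting to release the paddle.

```bash
python3 -m crank '[[0.56,-0.03,0.007,0,0],[0.56,-0.06,0.015,0,0],[0.56,-0.06,0.015,0,0]]' | egrep 'pos|ft'
python3 -m crank '[[0.56,-0.06,0.015,0.08,0],[0.56,-0.06,0.015,0.16,0],[0.56,-0.06,0.015,0.24,0],[0.56,-0.06,0.015,0.32,0],[0.56,-0.06,0.015,0.4,0]]'| egrep 'pos|ft'
python3 -m crank '[[0.56,-0.1,0.025,0.2,0],[0.56,-0.3,0.08,0.4,0],[0.56,-0.5,0.12,0.6,0],[0.56,-0.5,0.12,0.6,0],[0.56,-0.5,0.12,0.6,0]]'
python3 - <<'E'
from h import *
a=cv2.cvtColor(get_image("top"),cv2.COLOR_RGB2BGR); cv2.imwrite("pics/top3.png",cv2.resize(a[95:240,190:340],None,fx=4,fy=4,interpolation=cv2.INTER_CUBIC))
E
```

```text
position: [0.5722, 0.1055, 0.0319]
ft_force: [1.3, -2.5, 3.5]
position: [0.5593, 0.1087, 0.1123]
ft_force: [-0.4, -0.2, -0.3]
time: 8.95
position: [0.4592, 0.1324, 0.2315]
tool_rot: [0.391, 3.116, 0.001]
ft_force: [0.6, -0.3, 0.5]
grip_width: 0.559
grip_force: 0.0
```

View pics/top3.png

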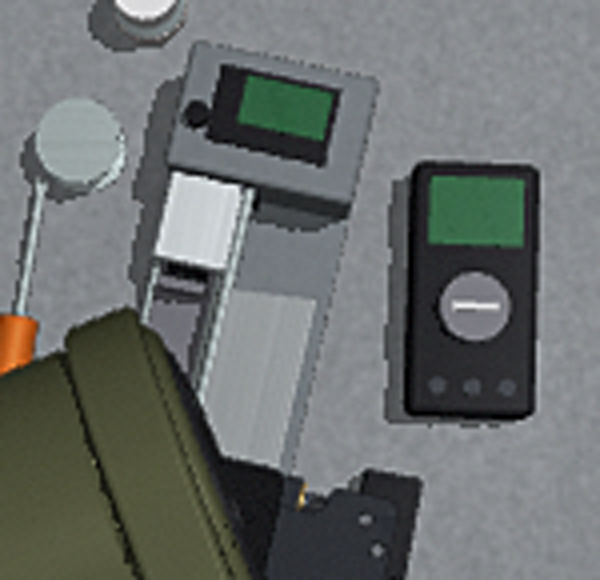

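The lid is back at its starting place, (155–243,170–270), and the tab sits just in front of it at about v 285–295. I'll check the tab position numerically.

```bash
python3 - <<'E'
from h import *
th=-.2506; R=np.array([[np.cos(th),-np.sin(th)],[np.sin(th),np.cos(th)]]); o=np.array([.6121,.1283]); c=get_calibration("top")
for x in (-9,-15,-18.5):
  for y in (13,-13):
    u,v=proj(c,[*(R@(np.array([x,y])/1e3)+o),.044]); print(x,y,round((u-190)*4),round((v-95)*4))
g=cv2.cvtColor(cv2.imread("pics/top3.png"),cv2.COLOR_BGR2GRAY)
print([int(g[v,180]) for v in range(260,312,3)])
E
```

```text
-9 13 162 275
-9 -13 206 285
-15 13 160 285
-15 -13 204 295
-18.5 13 158 291
-18.5 -13 202 301
[164, 69, 20, 12, 23, 34, 53, 110, 136, 103, 48, 37, 54, 58, 58, 109, 120, 115]
```

```bash
python3 -c "
from bench import *
print(close_job())"
```

```text
the job is handed in; nothing more can be done
None
```

The pack is loaded: it stalled against the stop, the camera shows its tab about where it should be when home, and the flap looks fully shut over it. I've handed the job in; no verdict was returned.

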